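Clip the misting bar into the fan-side stand

TASK

Pick up the square steel misting bar and lay it, nozzles outward, fully down in the two open clips of the sloping stand, pushed along until its end stops against the grey manifold block. Then fold each clip's hinged strap over the bar and press it down until it snaps and stays shut. Leave everything else on the table where it stands.

Things in the scene. Friction and masses are not known exactly. Their poses are not given: they have to be found in the camera images.
- bar: misting bar: stainless square tube 16 x 240 x 16 mm (long axis its y), lying flat, with two brass nozzles 12 across, 11 high on its top face, 45 mm either side of the middle. Origin: centre of the underside; z up through the nozzle side. About 0.18 kg. Either end may go to the block.
- bar_top (a point): centre of the bar's top face, 16 mm above its underside
- cradle: sloping aluminium panel of the fixed stand, 94 (x) x 290 (y) mm, tilted 30 degrees to face the robot. Origin on its surface midway between its two black clips, 50 mm above the table; x runs up the slope (away from the robot), y along the panel to the left, z straight out of it. A fully laid bar has its underside centre at cradle (0, 0, 10) mm.
- clip_r (a point): centre of the right clip's channel floor, cradle (0, -80, 10) mm. Black clip 26 wide in y; channel for the bar open outwards, 20 wide in x, walls to z = 17, lips flaring to 34 wide at z = 25. Its catch post stands up-slope at x = 33 to 44, top z = 29. The open strap leaves the channel free.
- clip_l (a point): centre of the left clip's channel floor, cradle (0, 80, 10) mm. Black clip 26 wide in y; channel for the bar open outwards, 20 wide in x, walls to z = 17, lips flaring to 34 wide at z = 25. Its catch post stands up-slope at x = 33 to 44, top z = 29. The open strap leaves the channel free.
- stand: foot of the same stand, 94 x 290 mm, fixed to the table; origin at the centre of its underside, cradle origin 50 mm above it; x away from the robot, y left.
- stop_face (a point): centre of the face of the grey manifold block (36 x 24 x 38 mm, at the panel's left end) that the bar's end must touch: cradle (0, 120, 18) mm; the bar is pushed towards cradle +y
- strap_r (a joint): hinge of the right (-y) clip's strap, rad: 0 = shut, held by its detent, parallel to the panel; grows as it opens. Starts at 1.65 to 1.95, folded back towards the robot. Stiff: the strap stays where it is left. Folded over, it meets a spring catch at about 0.25 (stands ajar there); pressed past it with some 10 N it snaps to 0, a hard stop.
- strap_l (a joint): hinge of the left (+y, next to the manifold block) clip's strap, rad: 0 = shut, held by its detent, parallel to the panel; grows as it opens. Starts at 1.65 to 1.95, folded back towards the robot. Stiff: the strap stays where it is left. Folded over, it meets a spring catch at about 0.25 (stands ajar there); pressed past it with some 10 N it snaps to 0, a hard stop.
- strap_r_hinge (a point): middle of the right clip's strap hinge pin (on the side of the clip nearest the robot), 25 mm down-slope of the clip's centre line and 30 mm above the panel: cradle frame (-25, -80, 30) mm. The strap is a flat black bar 48 long from the pin, 24 wide, 5 thick (2.5 either side of the pin), with a short hooked lip under its free end.
- strap_l_hinge (a point): middle of the left clip's strap hinge pin (on the side of the clip nearest the robot), 25 mm down-slope of the clip's centre line and 30 mm above the panel: cradle frame (-25, 80, 30) mm. The strap is a flat black bar 48 long from the pin, 24 wide, 5 thick (2.5 either side of the pin), with a short hooked lip under its free end.
- strap_r_pad (a point): point on the outer face of the right strap, 45 mm from its pin: where a thumb presses. When shut it is at cradle (20, -80, 32.5) mm.
- strap_l_pad (a point): point on the outer face of the left strap, 45 mm from its pin: where a thumb presses. When shut it is at cradle (20, 80, 32.5) mm.
- mug: grey ceramic mug, 82 across, 95 high, with a handle (sizes in mm); leave alone. Origin: centre of its underside.
- jar: amber glass candle jar with metal lid, 72 across, 75 high (sizes in mm); leave alone. Origin: centre of its underside.
- pot: small terracotta pot, 90 across, 85 high (sizes in mm); leave alone. Origin: centre of its underside.
- sunscreen: white plastic bottle, 52 across, 150 high (sizes in mm); leave alone. Origin: centre of its underside.
- dish: shallow clear glass dish, 130 across, 28 high (sizes in mm); leave alone. Origin: centre of its underside.
- tongs: stainless steel tongs lying flat, about 240 long (along own y), 45 wide, 12 high (sizes in mm); leave alone. Origin: centre of its underside.
- planter: empty rectangular aluminium planter, 300 x 140 x 120 high (sizes in mm); leave alone. Origin: centre of its underside.
Things that resemble listed ones, but are neither listed nor needed, are in the scene too. Leave any red look-alike of the bar alone.

How it is judged:
On the way, in this order (a step that is already met when the one before it is completed fails the run):
1. the bar lies fully down in both clips, nozzles outward, its end against the manifold block (within 4 mm), both straps still open (x of bar in the frame of cradle between -0.004 and 0.004 m and z of bar in the frame of cradle between 0.006 and 0.0135 m and y of bar in the frame of cradle between -0.004 and 0.003 m and angle between the y axis of bar and the y axis of cradle, either way round below 0.05 rad and z of bar_top in the frame of cradle above 0.022 m and value of joint each of strap_r, strap_l above 0.6 rad), for 0.2 s.
2. a first strap is pressed shut over the bar (x of bar in the frame of cradle between -0.004 and 0.004 m and z of bar in the frame of cradle between 0.006 and 0.0135 m and y of bar in the frame of cradle between -0.004 and 0.003 m and angle between the y axis of bar and the y axis of cradle, either way round below 0.05 rad and z of bar_top in the frame of cradle above 0.022 m and value of joint any of strap_r, strap_l below 0.06 rad), for 0.2 s.
At the end, for the whole second after the job is handed in: The bar lies at rest, nozzles outward, down in both clips (within 4 mm across, 3.5 mm in height, 0.05 rad), its end within 4 mm of the manifold block, and both straps are held shut by their detents (joints below 0.06 rad) (x of bar in the frame of cradle between -0.004 and 0.004 m and z of bar in the frame of cradle between 0.006 and 0.0135 m and y of bar in the frame of cradle between -0.004 and 0.003 m and angle between the y axis of bar and the y axis of cradle, either way round below 0.05 rad and z of bar_top in the frame of cradle above 0.022 m and value of joint each of strap_r, strap_l below 0.06 rad and linear speed of bar below 0.02 m/s); the robot touches nothing.
It fails at once if another thing on the table is shoved more than 30 mm from its place (distance of any of mug, jar, pot, sunscreen, dish, tongs, planter from where it was at the start of the episode above 0.03 m).
It also fails if it takes over 51 s, if anything falls off the work surface, if the arm or the gripper's body presses on something with over 40 N, if the wrist force passes 120 N, or if a joint passes its speed limit or range.

ROBOT

A 7-joint arm with a two-finger parallel gripper is mounted at the origin on the work surface. World frame = base frame: x ahead of the robot, y to its left, z up, the work surface at z = 0. Lengths are in m, angles in rad, forces in N, time in s.
With the tool pointing down it reaches from about 0.425 to 0.925 m from the base axis. Payload 6.8 kg.
Tool frame: the origin (TCP) lies at the very end of the fingers, on their centre line; the grasp point (between the pads) lies 19 mm behind it (grip_point_offset is the distance from the TCP to the grasp point, in m); z points along the fingers, y is the line along which they close (so a half turn about z gives the same grasp; the last joint's range is limited). The gripper opens to 85 mm and grips with 20 to 120 N. Pads are 22 mm wide; open, the fingers measure 114 mm over their backs; the gripper's body (76 mm by 85 mm) begins 54 mm behind the grasp point. The pads swing forward as they close: fully open they stand 13 mm farther back than shut.
Start: joints at [-1.355, 0.477, 0.022, 1.555, -0.011, 1.109, -0.083], TCP at [0.215, 0.64, 0.231] pointing down, gripper open.
Joint ranges: [-2.96, 2.96], [-0.34, 2.1], [-1.41, 1.46], [0.24, 2.44], [-1.37, 4.51], [0.17, 1.92], [-2.96, 2.96]. Speed limits (rad/s): [2.39, 2.39, 3.14, 3.14, 3.14, 3.14, 3.14].

INTERFACE

Orientations are given as a unit quaternion [w, x, y, z].
In Python, from station import * gives the robot as it stands.
- The arm moves only by the tool carry_out, never from a script. Its argument "rows" is text: rows parted by semicolons, each of 4 numbers parted by spaces: the shift along the world's x, y, z in mm, then the turn about the world's z in degrees. In form: dx dy dz yaw; .... A call has 1 to 10 rows; each row shifts and turns the commanded pose from where the row before left it; what a row does not reach is not made up. A row lasts 1/8 s, in which the tool goes at most 62.5 mm and 10.7 degrees, less where a joint would pass 70% of its speed; a pose out of reach is approached as far as the arm can. A call is refused whole if a number of a shift passes 62.5 or a number of a turn 10.7, either way. A call with a gripper value outside its range is refused whole. "claw" is the finger opening in mm, from 0 to 85.4, set as the call begins (left out, the last holds). The fingers move at their own pace and stop on an object; "force" is the grip in N (left out, the last holds). Time passes only in rows, so rows that do not move let the fingers close. It gives the time, the measured TCP pose, the force, the opening and the grip force at its end, in the units of the state.
- get_obs(): the state, without advancing time (a new reading comes with each control period).
- read_camera(name): name is "scene" or "side" or "wrist"; returns a dict with "img" (400x640x3 uint8, blue, green, red), "fov_y" (degrees; the focal length in pixels is half the picture's height over the tangent of half this angle, whatever the lens; pixels are square), "cx", "cy" (the principal point, pixels), "distortion" ([k1, k2, p1, p2, k3] as OpenCV has them; the pictures are not rectified), "world_to_cam" (4x4, takes a point from world to camera coordinates). Camera axes: x right, y up, looking along -z (the intrinsics and any distortion apply to the point x, -y, -z); pixel columns grow to the right and rows downward; lengths in m; the calibration is good to about 2 mm. A picture is of the moment at which its call begins. There is no depth.
- hand_in(): hands the job in; it is judged then, once.
Trained networks look in the newest picture that a camera, given by its name, has taken for a name from the list of things; names that differ only in an ending like _2 or _b are one class to them, and where a whole thing is asked for, a point or a joint stands for the part that bears it (a point fixed in the world has none). Each returns a list of dicts, best first, with "confidence" (0 to 1); they miss things now and then, are a little off and sometimes report something else, mostly with a low value. They report only what shows in the picture. A call takes as long as a camera call. They do not tell look-alikes from the thing itself.
- recognise(camera, thing): "centre" ([column, row] in pixels, amid what is visible of it).
- outline_of(camera, thing): "pixels" (400x640 bool, what is visible of it) and "centre" ([column, row] in pixels, amid what is visible of it).
- place_of(camera, thing): "centre" ([column, row] in pixels: a listed point, or the origin of a listed thing).
The state is a dict: "t": time; "q": joint angles; "joint_vel": joint speeds; "joint_torque": joint torques, N m; "eef_pos": TCP position; "tool_rot": TCP orientation; "contact_force": force on the tool from outside, world axes, zero at the start; "torque": the same for the moment, N m; "gripper_width": opening from 0.0 (shut) to 1.0 (fully open); "grasp_force": force on a finger pad.
Only numpy, scipy, OpenCV 4.12 (cv2) and the standard library are available. Lean on these libraries where they do the work, as an engineer would, in place of code of your own. Each camera call takes 0.05 s, during which the arm holds its last target. There are 200 camera calls.

## Working session

There is one attempt and no reset: what is moved stays moved. The work goes in short steps, Python scripts to look and compute and a tool call to move; the robot and the scene stay as the last step left them, time stands still between calls to the robot, and variables do not carry over. Pictures are saved under pics/ and viewed, at most 10 in all, crops included, and the job is handed in when it is done.

Besides the shell and the picture viewer there is one more tool, called by a JSON object that holds its "api" and its "payload", one argument or row to a line. carry_out: Moves the arm, as the interface text tells. Its arguments: {"type":"object","properties":{"rows":{"type":"string"},"claw":{"type":"number"},"force":{"type":"number"}},"required":["rows"]}

```bash
mkdir -p pics; cat > h.py <<'E'
from station import *
import numpy as np, cv2
def K(c):
    f=200/np.tan(np.radians(c["fov_y"])/2)
    return np.array([[f,0,c["cx"]],[0,f,c["cy"]],[0,0,1.]])
def ray(c,px):
    u=cv2.undistortPoints(np.array([[px]],float),K(c),np.array(c["distortion"],float))[0,0]
    M=np.linalg.inv(np.array(c["world_to_cam"]))
    d=M[:3,:3]@np.array([u[0],-u[1],-1]); return M[:3,3],d/np.linalg.norm(d)
def proj(c,P):
    P=np.atleast_2d(P); W=np.array(c["world_to_cam"]); X=P@W[:3,:3].T+W[:3,3]
    X=X*[1,-1,-1]
    return cv2.projectPoints(X,np.zeros(3),np.zeros(3),K(c),np.array(c["distortion"],float))[0][:,0]
def onz(c,px,z):
    o,d=ray(c,px); return o+d*(z-o[2])/d[2]
def tri(rs):
    A=0;b=0
    for o,d in rs:
        Q=np.eye(3)-np.outer(d,d);A=A+Q;b=b+Q@o
    p=np.linalg.solve(A,b)
    return p,max(np.linalg.norm((np.eye(3)-np.outer(d,d))@(p-o)) for o,d in rs)
E
python3 - <<'E'
from h import *
np.set_printoptions(precision=4,suppress=True)
o=get_obs(); print(o["t"],o["eef_pos"],o["tool_rot"],o["gripper_width"])
C={}
for n in("scene","side","wrist"):
    C[n]=c=read_camera(n); cv2.imwrite(f"pics/{n}0.png",c["img"])
    print(n,c["fov_y"],np.linalg.inv(np.array(c["world_to_cam"]))[:3,3])
for t in["bar","bar_top","cradle","clip_r","clip_l","stop_face","strap_r_hinge","strap_l_hinge","strap_r_pad","strap_l_pad","mug","jar","pot","sunscreen","dish","tongs","planter","stand"]:
    R={}
    for n in C:
        r=place_of(n,t)[:3]
        R[n]=r
        print(t,n,[(np.round(x["centre"],1).tolist(),round(x["confidence"],2)) for x in r])
    if R["scene"] and R["side"]:
        print("   tri",*tri([ray(C[n],R[n][0]["centre"]) for n in("scene","side")]))
E
```

```text
0.0 [0.2146 0.6393 0.2303] [-0.0001  0.1612  0.9869 -0.0009] 0.9970010136987234
scene 54.72153795060406 [ 1.1349 -0.6975  0.9856]
side 46.254901468016826 [ 0.3209 -1.3548  0.8671]
wrist 66.85779929520872 [0.1458 0.663  0.3734]
bar scene [([285.5, 246.9], 0.98), ([223.7, 235.3], 0.63)]
bar side [([260.6, 269.7], 0.78), ([322.4, 244.4], 0.61), ([398.3, 253.6], 0.2)]
bar wrist []
   tri [ 0.2682 -0.0197 -0.2292] 0.028415131615745073
bar_top scene [([226.6, 229.7], 0.91), ([284.7, 245.9], 0.66)]
bar_top side [([258.9, 267.8], 0.62), ([321.1, 242.3], 0.54)]
bar_top wrist []
   tri [ 0.26   -0.2678  0.0084] 0.0019407130224117458
cradle scene [([390.8, 210.1], 0.84)]
cradle side [([358.2, 179.7], 0.57)]
cradle wrist []
   tri [0.6258 0.1785 0.0497] 0.004629301889469298
clip_r scene [([405.0, 198.2], 0.87), ([375.1, 221.8], 0.65), ([368.9, 157.6], 0.27)]
clip_r side [([362.5, 187.8], 0.88), ([356.2, 163.5], 0.63)]
clip_r wrist []
   tri [0.6386 0.2487 0.0167] 0.04464956779589206
clip_l scene [([405.0, 198.2], 0.87), ([375.1, 221.8], 0.65), ([368.9, 157.6], 0.27)]
clip_l side [([362.5, 187.8]
[... 1485 characters left out ...]
162.8], 0.62), ([348.7, 167.1], 0.57)]
sunscreen wrist []
   tri [ 0.6274  0.4541 -0.0142] 0.0034708797412729628
dish scene [([337.6, 191.2], 0.7), ([430.9, 188.8], 0.39)]
dish side [([292.2, 191.1], 0.92)]
dish wrist []
   tri [0.3822 0.1669 0.008 ] 0.005732887180567562
tongs scene [([293.8, 283.0], 0.77)]
tongs side [([361.7, 260.8], 0.87)]
tongs wrist []
   tri [ 0.5727 -0.2371 -0.0157] 0.002740738153351025
planter scene [([365.2, 157.7], 0.67)]
planter side [([277.1, 164.2], 0.73)]
planter wrist []
   tri [0.3279 0.3979 0.0154] 0.000986374663591617
stand scene [([388.6, 220.6], 0.81)]
stand side [([357.2, 191.9], 0.82)]
stand wrist []
   tri [ 0.6248  0.1785 -0.0031] 0.004388699890606448
```

View pics/scene0.png

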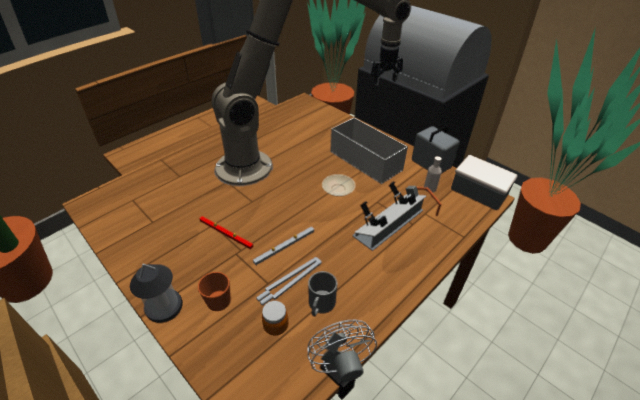

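View pics/side0.png

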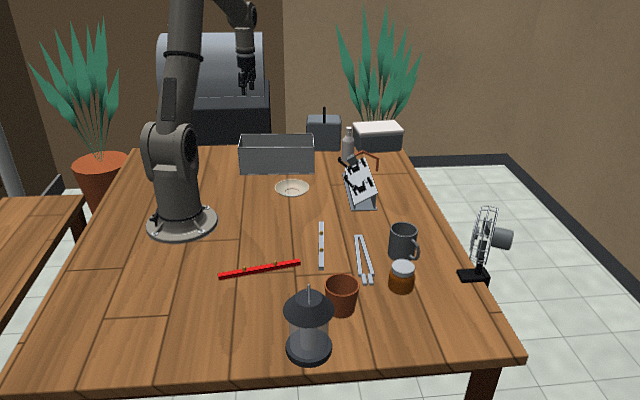

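The scene view shows the silver bar with two nozzles at about (285,246), with the red look-alike at (226,232). The stand with both straps open is at about (390,215). In the side view the bar is at (321,244), lying roughly along world y, and the stand is at (358,185).

```bash
cat >> h.py <<'E'
from scipy.optimize import least_squares
from scipy.spatial.transform import Rotation as R
CP={"cradle":(0,0,0),"clip_r":(0,-80,10),"clip_l":(0,80,10),"stop_face":(0,120,18),"strap_r_hinge":(-25,-80,30),"strap_l_hinge":(-25,80,30)}
def cr2w(p,X):
    x,y,z,yaw=p
    return (R.from_euler("z",yaw)*R.from_euler("y",-np.pi/6)).apply(np.asarray(X)/1000.)+[x,y,z]
def fitcr(cams,p0,tol=14):
    O=[]
    for n,c in cams.items():
        for t,X in CP.items():
            q=proj(c,cr2w(p0,X))[0]
            best=[np.array(r["centre"]) for r in place_of(n,t) if np.linalg.norm(np.array(r["centre"])-q)<tol]
            if best:
                b=min(best,key=lambda a:np.linalg.norm(a-q)); O.append((c,X,b,n,t))
    def res(p): return np.concatenate([proj(c,cr2w(p,X))[0]-b for c,X,b,_,_ in O])
    s=least_squares(res,p0,loss="soft_l1")
    for (c,X,b,n,t),e in zip(O,res(s.x).reshape(-1,2)): print(" ",n,t,b.round(1),"err",e.round(1))
    print("cradle",s.x.round(4)); return s.x
def barfit(cams,near,z=0.016):
    for n,c in cams.items():
        for r in outline_of(n,"bar"):
            m=r["pixels"]; ys,xs=np.nonzero(m)
            P=np.array([onz(c,(x,y),z)[:2] for x,y in zip(xs[::2],ys[::2])])
            if np.linalg.norm(P.mean(0)-near)>.1: continue
            (cx,cy),(a,b),_=cv2.minAreaRect((P*1000).astype(np.float32))
            box=cv2.boxPoints(((cx,cy),(a,b),_)); e=[box[1]-box[0],box[2]-box[1]]; L=max(e,key=np.linalg.norm)
            print(n,"bar ctr",round(cx,1),round(cy,1),"size",round(a,1),round(b,1),"axis deg",np.degrees(np.arctan2(L[1],L[0])).round(1)%180,r["confidence"])
E
python3 - <<'E'
from h import *
C={n:read_camera(n) for n in("scene","side")}
p,e=tri([ray(C["scene"],(284.7,245.9)),ray(C["side"],(321.1,242.3))]); print("bar_top",p,e)
barfit(C,p[:2])
fitcr(C,[.626,.1785,.05,0])
print(get_obs()["q"])
E
```

```text
bar_top [ 0.45490242 -0.1695597   0.01197404] 0.0034267464857676943
scene bar ctr 453.9 -173.4 size 242.8 29.9 axis deg 86.0 0.56
side bar ctr 451.9 -180.3 size 252.0 13.2 axis deg 84.4 0.77
  scene cradle [387.4 215.7] err [ 2.  -3.1]
  scene clip_r [375.2 218.6] err [-2.2  2. ]
  scene clip_l [403.6 197.6] err [-0.1  2.5]
  scene stop_face [410.9 191.1] err [-0.9  2.3]
  scene strap_r_hinge [365.3 216.6] err [ 1.1 -2. ]
  side cradle [356.  179.8] err [ 2.3 -0.4]
  side clip_r [360.2 188.5] err [-1.  -0.7]
  side stop_face [353.9 161.7] err [-0.6  0. ]
  side strap_r_hinge [350.2 183.1] err [0.3 3.5]
  side strap_l_hinge [347.4 169. ] err [-0.4 -2.3]
cradle [ 0.627   0.1688  0.0514 -0.0728]
[-1.35513385  0.4769826   0.02239785  1.55538156 -0.01148155  1.10927094
 -0.08311013]
```

{"api": "carry_out", "payload": {
  "rows": "0 -60 10 10; 20 -60 10 10"
}}

```text
t: 3.9
eef_pos: [0.2328, 0.5205, 0.2507]
tool_rot: [-0.0, -0.017, 1.0, -0.0]
contact_force: [2.2, 0.4, 0.6]
gripper_width: 1.0
grasp_force: 0.0
```

```bash
python3 - <<'E'
from h import *
o=get_obs(); print(o["t"],np.round(o["q"],3),o["eef_pos"],o["tool_rot"])
E
```

```text
3.9 [-1.224  0.289 -0.044  1.786  0.014  1.067  0.333] [0.23284034 0.52049715 0.25072586] [-3.01168819e-04 -1.71837974e-02  9.99852259e-01 -2.93603904e-04]
```

{"api": "carry_out", "payload": {
  "rows": "45 -60 0 -9.7; 45 -60 0 -9.7; 45 -60 0 -9.7; 45 -60 0 -9.7; 30 -60 0 -9.7; 10 -60 0 -9.7; 0 -60 0 -9.7; 0 -60 0 -9.7; 0 -60 0 -9.7; 0 -60 0 -9.7"
}}

```text
t: 5.15
eef_pos: [0.4221, -0.0364, 0.2515]
tool_rot: [0.0, 0.742, 0.67, 0.001]
contact_force: [0.9, 0.7, -0.0]
gripper_width: 0.998
grasp_force: 0.0
```

{"api": "carry_out", "payload": {
  "rows": "10 -50 -15 0; 10 -50 -20 0; 10 -40 -15 0; 0 0 0 0"
}}

```text
t: 5.65
eef_pos: [0.4516, -0.1776, 0.2004]
tool_rot: [0.0, 0.742, 0.67, -0.001]
contact_force: [0.3, 1.4, 0.2]
gripper_width: 1.0
grasp_force: 0.0
```

```bash
python3 - <<'E'
from h import *
c=read_camera("wrist"); cv2.imwrite("pics/w1.png",c["img"])
o=get_obs(); print(o["t"],o["eef_pos"],o["q"].round(2) if hasattr(o["q"],"round") else o["q"])
barfit({"wrist":c},[.453,-.176])
p=place_of("wrist","bar_top"); print([(x["centre"],x["confidence"],onz(c,x["centre"],.016)) for x in p])
s=read_camera("scene"); q=[x["centre"] for x in place_of("scene","bar_top")]
for a in p[:1]:
  for b in q: print(tri([ray(c,a["centre"]),ray(s,b)]))
E
```

```text
5.7 [ 0.45180954 -0.17567666  0.20073281] [-0.36  0.23  0.7   2.07 -0.19  0.91  0.35]
wrist bar ctr 451.5 -167.2 size 237.5 15.9 axis deg 84.0 0.62
[([318.2, 166.8], 0.9, array([ 0.45310353, -0.16619013,  0.016     ])), ([169.3, 273.7], 0.7, array([ 0.25838838, -0.27919865,  0.016     ]))]
(array([ 0.45186152, -0.16763986,  0.01457001]), np.float64(0.001679567820936307))
(array([ 0.60504103, -0.0413311 ,  0.32589161]), np.float64(0.16029368051118612))
(array([ 0.39855037, -0.23550494,  0.07813496]), np.float64(0.09693867456663488))
(array([ 0.45178088, -0.16930034,  0.00524229]), np.float64(0.00156107349345982))
```

View pics/w1.png

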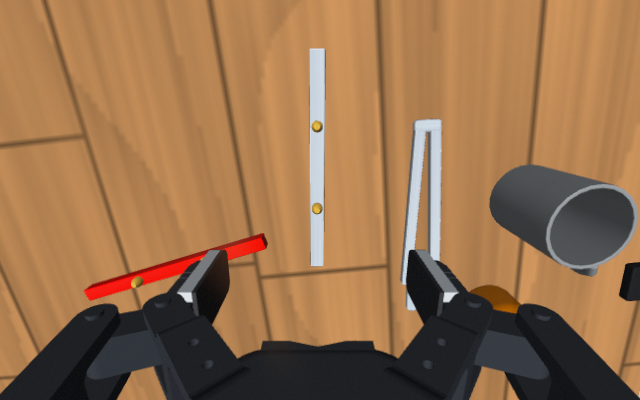

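The wrist picture shows the silver bar upright in the image at (317,157), nozzles up at (317,126) and (317,209). It lies parallel to the tool x axis, and the tongs are well to its right at (425,215). Next is the descent to grasp.

{"api": "carry_out", "payload": {
  "rows": "0 9 -50 0; 0 0 -50 0; 0 0 -50 0; 0 0 -30 0; 0 0 -12 0; 0 0 -4 0; 0 0 0 0"
}}

```text
t: 6.78
eef_pos: [0.4531, -0.1655, 0.006]
tool_rot: [0.001, 0.74, 0.672, 0.001]
contact_force: [0.8, 0.1, -0.1]
gripper_width: 0.998
grasp_force: 0.0
```

{"api": "carry_out", "payload": {
  "rows": "0 0 0 0; 0 0 0 0; 0 0 0 0; 0 0 0 0; 0 0 0 0; 0 0 0 0; 0 0 0 0",
  "claw": 5,
  "force": 60
}}

```text
t: 7.65
eef_pos: [0.4524, -0.1655, 0.0054]
tool_rot: [0.0, 0.741, 0.672, 0.0]
contact_force: [-0.6, 0.8, 6.4]
gripper_width: 0.166
grasp_force: 58.9
```

{"api": "carry_out", "payload": {
  "rows": "0 0 20 0; 0 0 60 0; 10 20 60 0; 20 55 60 0; 20 55 50 0; 15 55 0 0; 10 55 0 0; 0 40 0 0; 0 0 0 0; 0 0 0 0"
}}

```text
t: 8.9
eef_pos: [0.5176, 0.0889, 0.2286]
tool_rot: [-0.0, 0.741, 0.672, -0.001]
contact_force: [0.4, -1.2, -2.3]
gripper_width: 0.166
grasp_force: 59.4
```

```bash
python3 - <<'E'
from h import *
c=read_camera("wrist"); cv2.imwrite("pics/w2.png",c["img"])
o=get_obs(); print(o["t"],o["eef_pos"],o["gripper_width"],np.linalg.inv(np.array(c["world_to_cam"]))[:3,3])
p=fitcr({"wrist":c},[.627,.169,.0514,-.07],30)
C={"scene":read_camera("scene"),"wrist":c}
p=fitcr(C,p,15)
for t in("strap_r_pad","strap_l_pad"): print(t,[(x["centre"],x["confidence"]) for x in place_of("wrist",t)])
E
```

```text
8.95 [0.51774818 0.08822832 0.22871859] 0.1670171710098936 [0.5244917  0.16129082 0.37146951]
  wrist cradle [419.9  85.1] err [-0.   0.3]
  wrist clip_r [415.9 166.4] err [ 1.6 -0.3]
  wrist strap_r_hinge [389.8 169.7] err [-1.5 -0. ]
cradle [ 0.6285  0.1737  0.0496 -0.0066]
  scene cradle [391.1 213.5] err [-0.6 -0.1]
  scene clip_r [375.3 222.7] err [ 0.  -0.4]
  scene stop_face [406.1 193.3] err [ 2.9 -0.1]
  scene strap_r_hinge [366.7 215.7] err [1.6 0.9]
  scene strap_l_hinge [396.3 195.7] err [ 0.  -0.6]
  wrist cradle [419.9  85.1] err [-0.4  1.1]
  wrist clip_r [415.9 166.4] err [ 1.7 -0.4]
  wrist strap_r_hinge [389.8 169.7] err [-1.1 -0.1]
cradle [ 0.6293  0.1732  0.046  -0.0018]
strap_r_pad [([364.0, 178.2], 0.81)]
strap_l_pad [([362.0, 177.8], 0.15)]
```

View pics/w2.png

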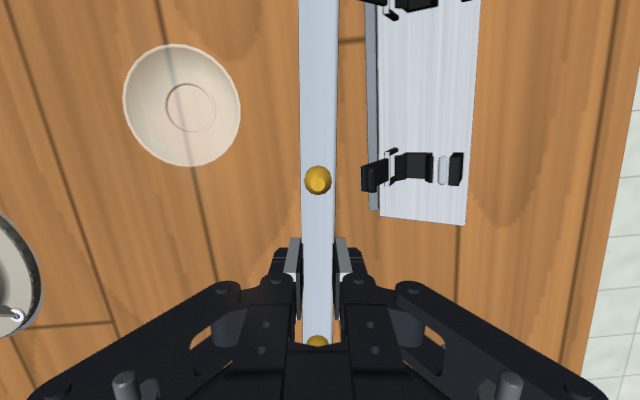

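The wrist picture shows the bar held at x about 318. The right clip is at (416,166) with its strap leaning left, and the left clip is cut off at the top edge. I'll shift +y to see the whole stand.

{"api": "carry_out", "payload": {
  "rows": "0 40 10 0; 0 40 10 0; 0 0 0 0; 0 0 0 0"
}}

```text
t: 10.5
eef_pos: [0.518, 0.169, 0.2488]
tool_rot: [0.0, 0.741, 0.672, -0.0]
contact_force: [-0.4, -0.8, -3.3]
gripper_width: 0.166
grasp_force: 59.4
```

```bash
python3 - <<'E'
from h import *
c=read_camera("wrist"); cv2.imwrite("pics/w3.png",c["img"])
o=get_obs(); print(o["t"],o["eef_pos"],o["tool_rot"])
p=fitcr({"wrist":c},[.6285,.1735,.05,-.03],30)
for t in("strap_r_pad","strap_l_pad"): print(t,[(x["centre"],x["confidence"]) for x in place_of("wrist",t)])
for pp,col in((p,(0,0,255)),):
    g=c["img"].copy()
    for y in(-80,80):
        for X in[(-25,30),(0,10),(33,29),(44,29)]:
            q=proj(c,cr2w(pp,(X[0],y,X[1])))[0]; cv2.circle(g,tuple(int(v) for v in q),2,col,-1)
    for a in[(-47,-145,0),(47,-145,0),(47,145,0),(-47,145,0),(0,120,18)]:
        q=proj(c,cr2w(pp,a))[0]; cv2.circle(g,tuple(int(v) for v in q),3,(0,255,0),-1)
cv2.imwrite("pics/w3o.png",cv2.resize(g[0:400,300:620],(640,800))[:600] if 0 else cv2.resize(g[:330,250:600],None,fx=1.8,fy=1.8,interpolation=2))
E
```

```text
10.55 [0.5180653  0.16842548 0.24875035] [ 1.48646572e-04  7.40973010e-01  6.71534686e-01 -3.76607546e-04]
  wrist cradle [411.2 160.3] err [3.3 1.2]
  wrist clip_r [411.7 229.8] err [-0.4  0.4]
  wrist clip_l [414.3  87.8] err [-0.9 -1.2]
  wrist stop_face [411.7  43.5] err [ 0.3 -0.4]
  wrist strap_r_hinge [385.5 236. ] err [-0.1 -2.4]
  wrist strap_l_hinge [383.9  86.3] err [-0.1  2.3]
cradle [ 0.6287  0.1737  0.0511 -0.0233]
strap_r_pad [([361.8, 247.6], 0.74), ([413.6, 89.2], 0.66)]
strap_l_pad [([349.3, 87.9], 0.76), ([410.9, 44.5], 0.27)]
```

View pics/w3o.png

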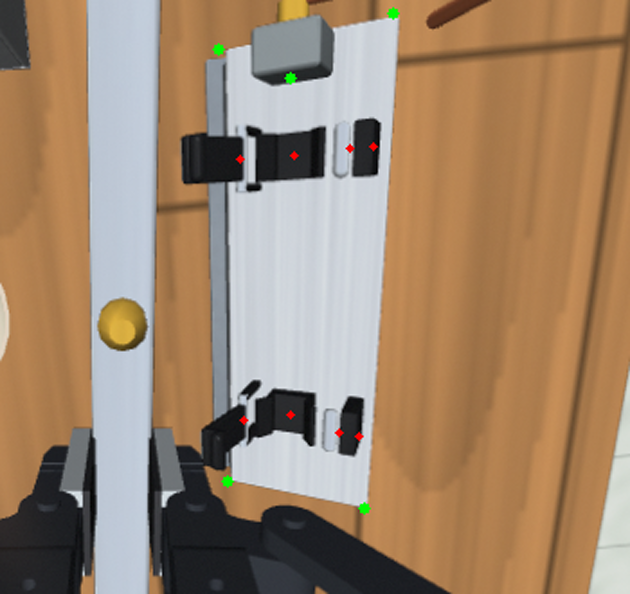

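The overlay matches the panel corners, clips and block: right clip at (290,415), left clip at (294,155), stop face at (290,78) in the crop. That puts the cradle at (0.629, 0.174, 0.051) with yaw of about -1.3°. Both straps lean left, towards the robot.

{"api": "carry_out", "payload": {
  "rows": "25 0 0 4.5; 40 0 0 0; 38 -1 -20 0; 0 0 -50 0; 0 0 -50 0; 0 0 -28 0; 0 0 0 0; 0 0 0 0"
}}

```text
t: 11.95
eef_pos: [0.6222, 0.1688, 0.1023]
tool_rot: [0.001, 0.714, 0.701, 0.001]
contact_force: [0.3, 0.3, -1.9]
gripper_width: 0.163
grasp_force: 59.4
```

```bash
python3 - <<'E'
from h import *
o=get_obs(); print(o["t"],o["eef_pos"],o["tool_rot"],o["contact_force"])
c=read_camera("wrist"); a=c["img"]
s=read_camera("side"); b=s["img"]
q=proj(s,[[.6287,.1737,.07]])[0].astype(int); print(q)
b=cv2.resize(b[q[1]-60:q[1]+60,q[0]-60:q[0]+60],(400,400),interpolation=2)
cv2.imwrite("pics/h4.png",np.hstack([cv2.resize(a,(400,400))[:, :],b]))
E
```

```text
11.95 [0.62222491 0.16875793 0.10234635] [5.11045015e-04 7.13611467e-01 7.00540978e-01 8.66909448e-04] [ 0.31692142  0.25840052 -1.86923002]
[358 174]
```

View pics/h4.png

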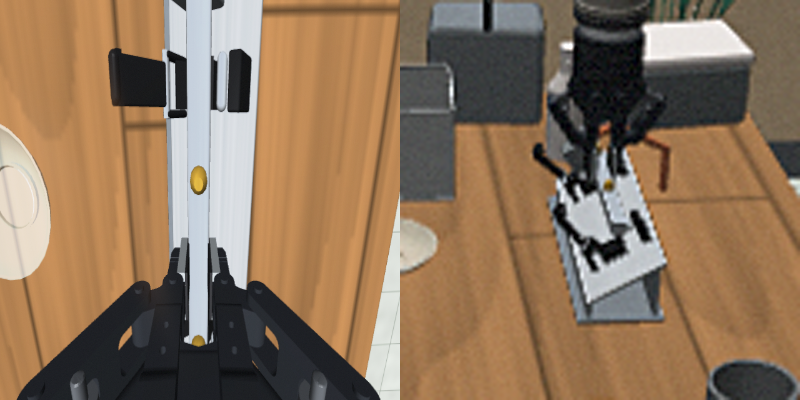

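The bar hovers parallel above the channels, nozzles up, short of the block.

{"api": "carry_out", "payload": {
  "rows": "-1 -2 -10 0; 0 0 -10 0; 0 0 -6 0; 0 0 0 0; 0 0 0 0"
}}

```text
t: 12.68
eef_pos: [0.6203, 0.1667, 0.075]
tool_rot: [0.0, 0.714, 0.701, 0.0]
contact_force: [0.1, 0.2, -2.5]
gripper_width: 0.166
grasp_force: 59.5
```

{"api": "carry_out", "payload": {
  "rows": "0 0 -2 0; 0 0 -2 0; 0 0 0 0; 0 0 0 0"
}}

```text
t: 13.18
eef_pos: [0.6202, 0.1667, 0.071]
tool_rot: [0.0, 0.714, 0.701, 0.0]
contact_force: [1.2, 0.0, -1.5]
gripper_width: 0.163
grasp_force: 59.5
```

{"api": "carry_out", "payload": {
  "rows": "0 3 0 0; 0 3 0 0; 0 1 0 0; 0 0 0 0"
}}

```text
t: 13.68
eef_pos: [0.6201, 0.1739, 0.071]
tool_rot: [0.0, 0.713, 0.701, 0.0]
contact_force: [-0.0, -0.2, -1.8]
gripper_width: 0.167
grasp_force: 59.5
```

{"api": "carry_out", "payload": {
  "rows": "0 1 0 0; 0 1 0 0; 0 0 0 0"
}}

```text
t: 14.05
eef_pos: [0.6201, 0.1758, 0.071]
tool_rot: [-0.0, 0.714, 0.701, 0.0]
contact_force: [0.2, 0.8, -1.2]
gripper_width: 0.165
grasp_force: 59.5
```

{"api": "carry_out", "payload": {
  "rows": "0 1 0 0; 0 1 0 0; 0 0 0 0"
}}

```text
t: 14.42
eef_pos: [0.6201, 0.1764, 0.0709]
tool_rot: [0.0, 0.714, 0.7, -0.001]
contact_force: [-0.6, -4.7, -0.8]
gripper_width: 0.171
grasp_force: 59.5
```

{"api": "carry_out", "payload": {
  "rows": "0 1 0 0; 0 1 0 0; 0 0 0 0"
}}

```text
t: 14.8
eef_pos: [0.62, 0.1764, 0.0708]
tool_rot: [0.001, 0.714, 0.7, -0.001]
contact_force: [-1.4, -8.5, -1.4]
gripper_width: 0.167
grasp_force: 59.6
```

{"api": "carry_out", "payload": {
  "rows": "0.5 -1 -1 0; 0.5 -1 -1 0; 0 0 0 0"
}}

```text
t: 15.18
eef_pos: [0.6207, 0.1764, 0.0689]
tool_rot: [0.0, 0.714, 0.7, -0.001]
contact_force: [-1.8, -4.9, -0.7]
gripper_width: 0.164
grasp_force: 59.7
```

{"api": "carry_out", "payload": {
  "rows": "0 0 0 0; 0 0 2 0; 0 0 2 0; 0 0 2 0; 0 0 0 0; 0 0 0 0",
  "claw": 28
}}

```text
t: 15.92
eef_pos: [0.6211, 0.1777, 0.075]
tool_rot: [-0.0, 0.714, 0.701, 0.0]
contact_force: [0.5, 1.1, 0.4]
gripper_width: 0.329
grasp_force: 0.0
```

```bash
python3 - <<'E'
from h import *
o=get_obs(); print(o["t"],o["eef_pos"],o["gripper_width"])
c=read_camera("wrist"); a=c["img"]
s=read_camera("scene"); b=s["img"]
q=proj(s,[[.6287,.1737,.07]])[0].astype(int)
b=cv2.resize(b[q[1]-50:q[1]+50,q[0]-50:q[0]+50],(400,400),interpolation=2)
cv2.imwrite("pics/h5.png",np.hstack([a[:,120:520],b]))
E
```

```text
15.925 [0.62113444 0.17773778 0.07497797] 0.3286882605941961
```

View pics/h5.png

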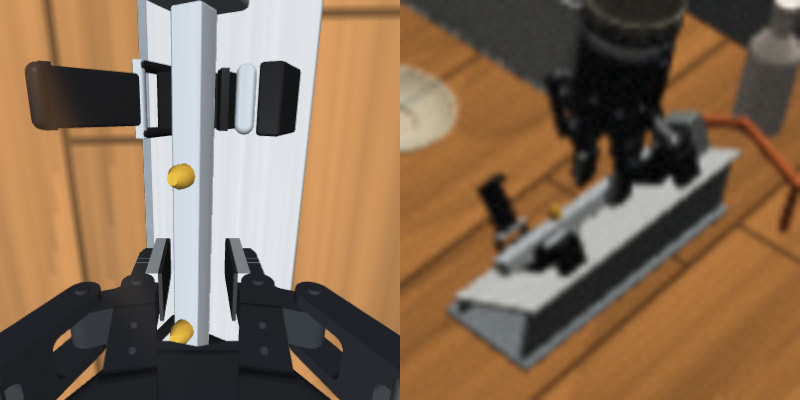

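The crop shows that the bar tipped into the channels, with its nozzles now leaning towards the robot (yellow tip at (180,176)). Its end is at the block at (205,8). Next I back off, close the fingers and feel its height with a gentle press.

{"api": "carry_out", "payload": {
  "rows": "0 0 12 0; 0 0 15 0; 0 0 0 0; 0 0 0 0; -8 0 0 0; 0 0 -10 0; 0 0 -8 0; 0 0 0 0; 0 0 0 0",
  "claw": 0
}}

```text
t: 17.15
eef_pos: [0.6133, 0.1775, 0.0838]
tool_rot: [0.0, 0.714, 0.701, -0.0]
contact_force: [0.3, 0.3, 0.3]
gripper_width: -0.001
grasp_force: 0.0
```

{"api": "carry_out", "payload": {
  "rows": "1 0 -3 0; 1 0 -2 0; 0 0 0 0; 0 0 0 0"
}}

```text
t: 17.65
eef_pos: [0.6152, 0.1777, 0.079]
tool_rot: [0.0, 0.714, 0.701, 0.0]
contact_force: [-0.1, -0.5, -0.2]
gripper_width: -0.0
grasp_force: 0.0
```

{"api": "carry_out", "payload": {
  "rows": "0.5 0 -1 0; 0.5 0 -1 0; 0 0 0 0; 0 0 0 0"
}}

```text
t: 18.15
eef_pos: [0.6161, 0.1777, 0.077]
tool_rot: [-0.0, 0.714, 0.701, -0.0]
contact_force: [0.3, 0.3, 0.4]
gripper_width: -0.003
grasp_force: 0.0
```

{"api": "carry_out", "payload": {
  "rows": "0.5 0 -1 0; 0.5 0 -1 0; 0 0 0 0; 0 0 0 0"
}}

```text
t: 18.65
eef_pos: [0.617, 0.1777, 0.0753]
tool_rot: [-0.0, 0.714, 0.701, 0.0]
contact_force: [-1.3, 0.2, 5.5]
gripper_width: -0.001
grasp_force: 2.7
```

{"api": "carry_out", "payload": {
  "rows": "0 0 -1 0; 0 0 40 0; 0 -50 0 0; 0 -50 0 0; -2 -45 0 0; 0 0 -30 0; 0 0 -17 0; 0 0 0 0; 0 0 0 0"
}}

```text
t: 19.77
eef_pos: [0.6157, 0.0334, 0.0674]
tool_rot: [0.0, 0.713, 0.701, 0.0]
contact_force: [0.2, 0.3, 0.4]
gripper_width: 0.001
grasp_force: 0.0
```

{"api": "carry_out", "payload": {
  "rows": "0 4 0 0; 0 3 0 0; 0 2 0 0; 0 0 0 0"
}}

```text
t: 20.27
eef_pos: [0.6152, 0.0421, 0.0671]
tool_rot: [0.0, 0.713, 0.701, 0.0]
contact_force: [-0.1, 0.3, -0.4]
gripper_width: 0.001
grasp_force: 0.0
```

{"api": "carry_out", "payload": {
  "rows": "0 1 0 0; 0 1 0 0; 0 1 0 0; 0 0 0 0"
}}

```text
t: 20.78
eef_pos: [0.6151, 0.0432, 0.067]
tool_rot: [0.001, 0.714, 0.7, -0.0]
contact_force: [0.5, -4.4, -0.4]
gripper_width: 0.003
grasp_force: 2.6
```

{"api": "carry_out", "payload": {
  "rows": "0 1 0 0; 0 1 0 0; 0 0 0 0"
}}

```text
t: 21.15
eef_pos: [0.6151, 0.0433, 0.067]
tool_rot: [0.001, 0.714, 0.7, -0.001]
contact_force: [0.4, -8.4, -0.5]
gripper_width: -0.0
grasp_force: 4.5
```

{"api": "carry_out", "payload": {
  "rows": "0 -7 0 0; 0 0 50 0; -40 0 30 0; -48 10 0 0; 0 45 -10 0; 0 0 -35 0; 0 0 -22 0; 0 0 0 0; 0 0 0 0"
}}

```text
t: 22.28
eef_pos: [0.5277, 0.095, 0.0807]
tool_rot: [0.0, 0.714, 0.701, 0.001]
contact_force: [-0.9, 0.3, -0.4]
gripper_width: -0.002
grasp_force: 0.0
```

{"api": "carry_out", "payload": {
  "rows": "8 0 0 0; 8 0 0 0; 8 0 0 0; 0 0 0 0"
}}

```text
t: 22.78
eef_pos: [0.5522, 0.0946, 0.0801]
tool_rot: [0.0, 0.714, 0.7, 0.0]
contact_force: [-0.3, 0.3, -0.2]
gripper_width: 0.002
grasp_force: 0.0
```

{"api": "carry_out", "payload": {
  "rows": "6 0 4 0; 6 0 5 0; 6 0 5 0; 4 0 5 0; 0 0 0 0"
}}

```text
t: 23.4
eef_pos: [0.574, 0.0947, 0.0996]
tool_rot: [0.0, 0.714, 0.701, 0.001]
contact_force: [0.1, -0.1, -0.0]
gripper_width: -0.001
grasp_force: 0.0
```

```bash
python3 - <<'E'
from h import *
c=read_camera("wrist"); a=c["img"]
s=read_camera("side"); b=s["img"]
q=proj(s,[[.6,.1,.09]])[0].astype(int)
b=cv2.resize(b[q[1]-35:q[1]+35,q[0]-35:q[0]+35],(400,400),interpolation=2)
cv2.imwrite("pics/h6.png",np.hstack([a[:,120:520],b]))
E
```

```text
(no output)
```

View pics/h6.png

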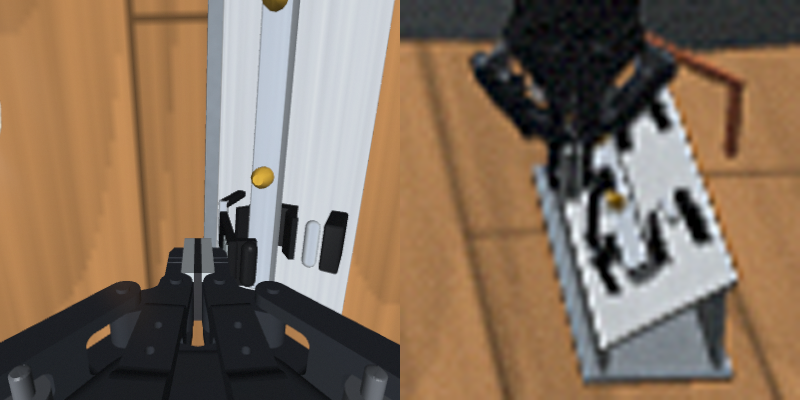

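The wrist crop shows the right strap swung up against the finger, at about (245,262). The bar is in its channel with its nozzles towards the robot.

{"api": "carry_out", "payload": {
  "rows": "6 0 1 0; 6 0 0 0; 6 0 -3 0; 5 0 -4 0; 3 0 -2 0; 0 0 0 0"
}}

```text
t: 24.25
eef_pos: [0.5992, 0.0946, 0.0906]
tool_rot: [-0.0, 0.714, 0.701, -0.0]
contact_force: [-0.1, 0.0, 0.6]
gripper_width: 0.006
grasp_force: 0.0
```

{"api": "carry_out", "payload": {
  "rows": "2 0 -2 0; 2 0 0 0; 0 0 0 0"
}}

```text
t: 24.62
eef_pos: [0.6032, 0.0947, 0.089]
tool_rot: [0.0, 0.714, 0.701, 0.0]
contact_force: [0.4, -0.2, -0.3]
gripper_width: -0.001
grasp_force: 0.1
```

{"api": "carry_out", "payload": {
  "rows": "-2 0 16 0; 10 0 0 0; 9 0 0 0; 0 0 -6 0; 0 0 0 0; 0 0 0 0"
}}

```text
t: 25.38
eef_pos: [0.6212, 0.0947, 0.0995]
tool_rot: [0.001, 0.714, 0.701, 0.001]
contact_force: [3.9, -0.4, 3.9]
gripper_width: -0.002
grasp_force: 5.0
```

{"api": "carry_out", "payload": {
  "rows": "0 0 -3 0; 0 0 -3 0; 0 0 0 0; 0 0 0 0"
}}

```text
t: 25.88
eef_pos: [0.6245, 0.0946, 0.0959]
tool_rot: [0.003, 0.714, 0.7, 0.004]
contact_force: [7.6, 0.0, 11.0]
gripper_width: 0.002
grasp_force: 8.6
```

{"api": "carry_out", "payload": {
  "rows": "0 0 20 0; -35 0 15 0; 0 0 0 0"
}}

```text
t: 26.25
eef_pos: [0.5819, 0.0946, 0.1283]
tool_rot: [-0.002, 0.714, 0.701, -0.001]
contact_force: [0.4, -0.3, -0.8]
gripper_width: 0.002
grasp_force: 0.0
```

```bash
python3 - <<'E'
from h import *
o=get_obs(); print(o["t"],o["eef_pos"])
c=read_camera("wrist"); a=c["img"].copy()
for th in (1.2,.9,.6,.25):
    for r in(20,48):
        q=proj(c,cr2w([.6287,.1737,.0505,-.0233],(-25+r*np.cos(th),-92,30+r*np.sin(th))))[0]
        print(th,r,q.round())
s=read_camera("side"); b=s["img"]
q=proj(s,[[.6,.1,.09]])[0].astype(int)
b=cv2.resize(b[q[1]-30:q[1]+30,q[0]-30:q[0]+30],(400,400),interpolation=2)
cv2.imwrite("pics/h7.png",np.hstack([a[:,180:580],b]))
E
```

```text
26.25 [0.58189025 0.09458096 0.12826582]
1.2 20 [326. 240.]
1.2 48 [320. 259.]
0.9 20 [335. 240.]
0.9 48 [344. 260.]
0.6 20 [343. 239.]
0.6 48 [367. 256.]
0.25 20 [351. 237.]
0.25 48 [386. 249.]
```

View pics/h7.png

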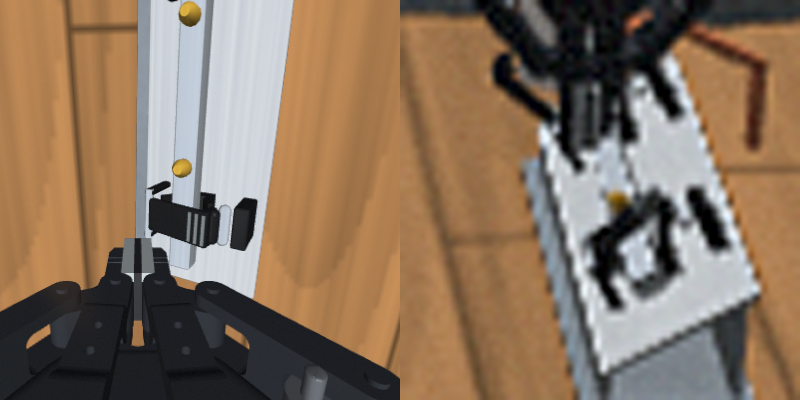

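The crop shows the right strap ajar over the bar, its end at (215,245) just short of the post at (243,225). My press was too far up-slope, so I'll press again from the pad side.

{"api": "carry_out", "payload": {
  "rows": "25 0 -8 0; 0 0 -20 0; 0 0 -6 0; 2 0 -3 0; 2 0 -3 0; 0 0 0 0; 0 0 0 0"
}}

```text
t: 27.22
eef_pos: [0.614, 0.0947, 0.0882]
tool_rot: [0.0, 0.714, 0.701, 0.0]
contact_force: [-0.2, 0.2, 0.8]
gripper_width: 0.0
grasp_force: 0.4
```

{"api": "carry_out", "payload": {
  "rows": "2 0 -3 0; 2 0 -3 0; 0 0 0 0; 0 0 0 0"
}}

```text
t: 27.72
eef_pos: [0.6173, 0.0947, 0.0842]
tool_rot: [-0.001, 0.714, 0.7, -0.0]
contact_force: [-13.9, 0.2, 26.5]
gripper_width: 0.004
grasp_force: 14.7
```

{"api": "carry_out", "payload": {
  "rows": "0 0 30 0; -30 20 30 0; -55 50 0 0; -2 55 0 0; 0 37 -10 0; 0 0 -35 0; 0 0 -19 0; 0 0 0 0; 0 0 0 0"
}}

```text
t: 28.85
eef_pos: [0.5409, 0.2481, 0.0789]
tool_rot: [0.0, 0.714, 0.7, 0.001]
contact_force: [0.1, 0.2, -0.4]
gripper_width: -0.003
grasp_force: 0.0
```

```bash
cat >> h.py <<'E'
def strap(p,side,y):
    O=[]
    for n in("scene","side","wrist"):
        c=read_camera(n)
        f=lambda th:cr2w(p,(-25+45*np.cos(th)-2.5*np.sin(th),y,30+45*np.sin(th)+2.5*np.cos(th)))
        ths=np.linspace(-.1,2.4,126); Q=np.array([proj(c,f(t))[0] for t in ths])
        for r in place_of(n,"strap_%s_pad"%side):
            d=np.linalg.norm(Q-r["centre"],axis=1); i=d.argmin()
            if d[i]<8: print(n,side,"theta",ths[i].round(2),"d",d[i].round(1),"conf",round(r["confidence"],2))
E
python3 - <<'E'
from h import *
p=[.6287,.1745,.0505,-.0233]
strap(p,"l",80); strap(p,"r",-80); print(get_obs()["t"])
E
```

```text
scene l theta 1.66 d 0.4 conf 0.59
side l theta 1.54 d 0.4 conf 0.4
wrist l theta 1.92 d 0.7 conf 0.89
scene r theta 0.06 d 1.9 conf 0.42
scene r theta 0.5 d 7.5 conf 0.35
side r theta -0.1 d 3.4 conf 0.47
29.45
```

{"api": "carry_out", "payload": {
  "rows": "0 7 0 0; 8 0 0 0; 8 0 0 0; 6 0 4 0; 6 0 5 0; 6 0 5 0; 4 0 6 0; 0 0 0 0"
}}

```text
t: 30.45
eef_pos: [0.5789, 0.2557, 0.0988]
tool_rot: [0.0, 0.714, 0.7, 0.001]
contact_force: [0.2, -0.4, -0.5]
gripper_width: 0.002
grasp_force: 0.0
```

{"api": "carry_out", "payload": {
  "rows": "6 0 1 0; 6 0 0 0; 6 0 -3 0; 5 0 -4 0; 3 0 -2 0; 2 0 -2 0; 2 0 0 0; 0 0 0 0"
}}

```text
t: 31.45
eef_pos: [0.608, 0.2557, 0.088]
tool_rot: [0.0, 0.714, 0.701, 0.0]
contact_force: [-0.2, -0.0, -0.1]
gripper_width: -0.002
grasp_force: 0.0
```

{"api": "carry_out", "payload": {
  "rows": "-2 0 14 0; 8 0 0 0; 0 0 -7 0; 2 0 -4 0; 2 0 -3 0; 0 0 0 0; 0 0 0 0"
}}

```text
t: 32.33
eef_pos: [0.6176, 0.2556, 0.0873]
tool_rot: [-0.0, 0.714, 0.701, -0.0]
contact_force: [0.5, -0.6, 0.2]
gripper_width: -0.001
grasp_force: 0.0
```

{"api": "carry_out", "payload": {
  "rows": "2 0 -3 0; 2 0 -3 0; 0 0 0 0; 0 0 0 0"
}}

```text
t: 32.83
eef_pos: [0.6205, 0.2559, 0.0837]
tool_rot: [-0.002, 0.714, 0.701, -0.001]
contact_force: [-11.3, -1.7, 21.1]
gripper_width: -0.002
grasp_force: 11.7
```

{"api": "carry_out", "payload": {
  "rows": "0.5 0 -1 0; 0 0 0 0; 0 0 30 0; -30 -20 40 0; -40 -40 40 0; -30 -40 10 0; 0 0 0 0; 0 0 0 0"
}}

```text
t: 33.83
eef_pos: [0.5266, 0.1604, 0.197]
tool_rot: [-0.0, 0.713, 0.701, 0.0]
contact_force: [0.5, 1.0, 0.8]
gripper_width: -0.001
grasp_force: 0.0
```

```bash
python3 - <<'E'
from h import *
p=[.6287,.1745,.0505,-.0233]
strap(p,"l",80); strap(p,"r",-80); o=get_obs(); print(o["t"],o["eef_pos"],o["contact_force"])
c=read_camera("wrist"); s=read_camera("scene")
q=proj(s,[[.6287,.1737,.07]])[0].astype(int); b=s["img"]
b=cv2.resize(b[q[1]-45:q[1]+45,q[0]-45:q[0]+45],(400,400),interpolation=2)
cv2.imwrite("pics/h8.png",np.hstack([cv2.resize(c["img"][:250,320:570],(400,400),interpolation=2),b]))
E
```

```text
scene l theta 0.04 d 0.3 conf 0.48
side l theta -0.08 d 0.3 conf 0.58
wrist l theta 0.18 d 0.7 conf 0.7
scene r theta -0.06 d 2.5 conf 0.62
side r theta -0.1 d 0.7 conf 0.58
wrist r theta -0.04 d 0.6 conf 0.63
34.425 [0.52635084 0.15965742 0.19700249] [ 0.39719527 -0.33597757 -0.00055436]
```

View pics/h8.png

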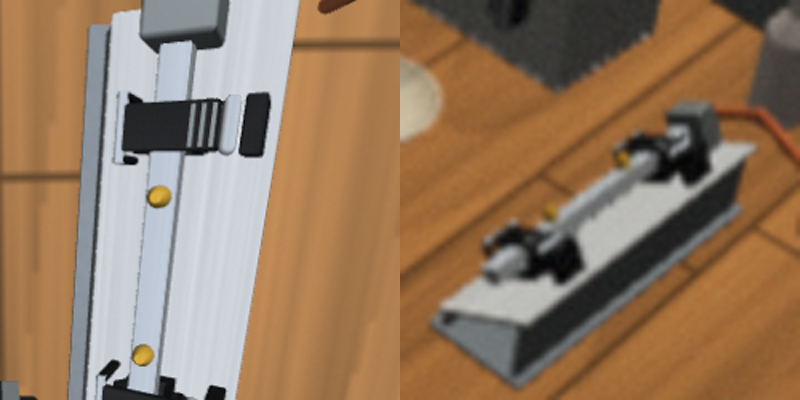

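The last picture shows the bar's end at the block, at (180,40), and both straps folded over the bar. The wrist angle for the left strap is a little unsure, so I'll press it once more and read the depth.

{"api": "carry_out", "payload": {
  "rows": "40 50 0 0; 45 44 -20 0; 7 2 -40 0; 0 0 -30 0; 0 0 0 0; 0 0 0 0"
}}

```text
t: 35.28
eef_pos: [0.6157, 0.2521, 0.1094]
tool_rot: [0.0, 0.714, 0.7, 0.001]
contact_force: [-0.8, 1.2, 0.6]
gripper_width: -0.003
grasp_force: 0.0
```

{"api": "carry_out", "payload": {
  "rows": "1 0 -5 0; 2 0 -5 0; 0 0 0 0; 0 0 0 0"
}}

```text
t: 35.78
eef_pos: [0.618, 0.2521, 0.0983]
tool_rot: [0.0, 0.714, 0.701, 0.0]
contact_force: [-0.8, -0.5, -0.2]
gripper_width: -0.001
grasp_force: 0.0
```

{"api": "carry_out", "payload": {
  "rows": "2 1 -4 0; 2 1 -4 0; 0 0 0 0; 0 0 0 0"
}}

```text
t: 36.28
eef_pos: [0.622, 0.254, 0.09]
tool_rot: [0.0, 0.714, 0.701, -0.0]
contact_force: [-0.3, -0.6, 0.0]
gripper_width: 0.004
grasp_force: 0.0
```

{"api": "carry_out", "payload": {
  "rows": "1 0 -2 0; 1 0 -2 0; 1 0 -2 0; 0 0 0 0; 0 0 0 0"
}}

```text
t: 36.9
eef_pos: [0.6243, 0.2542, 0.0861]
tool_rot: [-0.001, 0.714, 0.701, -0.0]
contact_force: [-8.1, -0.9, 17.5]
gripper_width: -0.002
grasp_force: 9.6
```

Both contact points, (620.5, 83.7) and (624.3, 86.1), lie on a slope of about 32°, which matches the 30° panel. The left strap is therefore shut, so I'll retreat and hand in.

{"api": "carry_out", "payload": {
  "rows": "0 0 30 0; 0 0 40 0; -40 -20 40 0; -30 -20 0 0; 0 0 0 0; 0 0 0 0"
}}

```text
t: 37.65
eef_pos: [0.5553, 0.2147, 0.1942]
tool_rot: [-0.0, 0.713, 0.701, 0.0]
contact_force: [-0.6, 0.8, -0.2]
gripper_width: 0.001
grasp_force: 0.0
```

```bash
python3 -c "
from h import *
print(hand_in())"
```

```text
the job is handed in; nothing more can be done
None
```

I handed the job in at about 38 s: by my measurements the bar is fully down in both clips, nozzles outward and end against the block, with both straps pressed shut; hand-in returned no verdict.

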